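# Clamp the soil core cell shut

## Task

Push the soil core cell along its rails until it is fully home against the stop of the clamp stand. Slide the clamp's free jaw down its bar until the pad bears on the cell's cap and the jaw tilts and binds, then screw the T-handle clockwise until the cap's gasket is firmly squeezed, by about 2 mm (some 30 N), and let go. Do not overtighten, the cell cracks, and leave the things standing around alone.

Things in the scene. Friction and masses are not known exactly. Their poses are not given: they have to be found in the camera images.
- clamp_stand: Clamp stand, fixed: grey plate 246 x 96 mm, top 14 mm above the bench, two low rails along x, a cross stop, and behind it an upright flat steel bar (22 mm along x, 8 mm along y, top 160 mm above the bench). Origin on the bench under the clamping axis; x runs along the rails to stop and bar, z up. The bar's axis is at x = +76 mm, y = 0. The cell has 1.75 mm of play to either rail.
- core_cell: Soil core cell, 0.6 kg, loose between the rails: white foot 144 x 64 x 10 mm, clear tube 56 mm across, black gasket, aluminium cap; 67 mm high. Origin on the foot's underside, under the tube's axis; x as on the stand. Home, its foot against the stop, its origin is at the stand's x = 0, under the pad; it starts 25 to 42 mm short. Sliding it takes 3 to 6 N, more if it is pressed down.
- outlet (a point): Middle of the cell's upright steel outlet pipe: 12 mm in diameter, free from 38 to 74 mm above the bench, 95 mm in front (-x) of the tube's axis; this point is 56 mm above the bench. A handy place to hold the cell from above.
- cap_top (a point): Middle of the top of the cell's cap (a flat boss 34 mm in diameter), 81 mm above the bench while the gasket is not squeezed. It goes down as the gasket is squeezed, 1 mm for each 15 N of clamping force.
- clamp_jaw: Free jaw of the clamp, 0.29 kg, loose on the bar: dark steel collar round the bar, 18 mm wide arm that reaches 76 mm to -x and carries the screw. Origin in the collar's middle, on the bar's axis. With 1.5 mm of play it hangs tilted 0.037 rad, screw end down (its own z axis is upright then), held by a sprung shoe. Held near the bar it slides under some 5 N; loaded at the screw it binds.
- jaw_collar (a point): The jaw's origin, in the middle of its collar (39.5 mm along x, 25.5 mm along y, 40 mm high; flat sides to grip from above, the bar's end between the fingers). 128 to 139 mm above the bench at first; the pad meets the cap when it is near 118 mm; pushed on, the jaw tilts the other way by 0.075 rad, screw end up, and binds when it is near 112 mm.
- pad_face (a point): Middle of the lower face of the clamp's round steel pad, 25 mm in diameter, at the lower end of the screw. The pad does not turn with the handle.
- handle (a point): Middle of the black T-handle on top of the clamp's screw, 86 mm above the pad's face: a bar 58 mm long, 14 mm thick and 18 mm high. Its thin side is along the point's x axis, its long side along y, the screw's axis (nearly upright) along z; x and y turn with the handle.
- clamp_screw (a joint): Angle of the clamp's screw in rad, 0 to 8, at first 0 to 0.4; it grows as the handle is turned clockwise seen from above, which drives handle and pad down the jaw by 12 mm a turn (1.9 mm a rad). Turning takes about 0.12 N m of friction and 0.0019 N m more for each newton of clamping force. Once the jaw is bound, one rad adds about 14 N; before, it only tilts the jaw.
- jar: Bystander: blue-capped sample jar, 45 mm in diameter, 63 mm high, loose. Origin under its middle.
- tape: Bystander: roll of masking tape lying flat, 69 mm in diameter, 19 mm high, loose. Origin under its middle.
- small_beaker: Bystander: small glass beaker, 46 mm in diameter, 56 mm high, loose. Origin under its middle.
Mind the look-alikes: they are no part of the job. Leave any red look-alike of the clamp_jaw alone.

How it is judged:
By the outcome, as a careful person would: the job done as asked, in the order asked, and still so for the second after the job is handed in, with the robot touching nothing.
It also fails if it takes over 67 s, if anything falls off the work surface, if the arm or the gripper's body presses on something with over 40 N, if the wrist force passes 120 N, or if a joint passes its speed limit or range.

## Robot

A 7-joint arm with a two-finger parallel gripper is mounted at the origin on a cart in front of the work surface, level with it; the furniture and walls round the work are solid. World frame = base frame: x ahead of the robot, y to its left, z up, the work surface at z = 0. Lengths are in mm, angles in rad, forces in N, time in s.
With the tool pointing down it reaches from about 350 to 900 mm from the base axis. Payload 7.2 kg.
Tool frame: the origin (TCP) lies midway between the tips of the shut fingers; the grasp point (between the pads) lies 19 mm behind it; z points along the fingers, y is the direction in which the jaws open and shut (so a half turn about z gives the same grasp; the last joint's range is limited). The gripper opens to 88 mm and grips with 3 to 60 N. Pads are 20 mm wide; open, the fingers measure 115 mm over their backs; the gripper's body (75 mm by 178 mm) begins 61 mm behind the grasp point.
Start: joints at [1.28, 0.411, -0.013, 1.596, 0.006, 1.134, -0.082], TCP at [138.088, -609.558, 222.653] pointing down, gripper open.
Joint ranges: [-2.95, 2.95], [-0.29, 1.99], [-1.47, 1.44], [0.14, 2.54], [-1.03, 4.17], [0.13, 1.85], [-2.86, 2.86]. Speed limits (rad/s): [2.39, 2.39, 3.01, 3.01, 3.14, 3.14, 3.14].

## Interface

Orientations are given as a rotation vector (axis times angle).
In Python, from plant import arm gives the robot as it stands.
- The arm moves only by the shell command python3 -m crank 'ROWS' [FORCE]. ROWS is text: rows parted by semicolons, each of 7 numbers parted by spaces: the shift along the tool's x, y, z in cm, then the turn, a rotation vector about the tool's x, y, z in degrees, then the closure, from -1 (fully open) to 1 (shut), so that 0 is half open. A call has 1 to 12 rows; each row is the pose to reach, as a shift and turn from the pose commanded when the call began, along the tool's axes at that moment; what a row does not reach only later rows make up. A row lasts 1/12 s, in which the tool goes at most 41.7 mm and 7.16 degrees, less where a joint would pass 70% of its speed; a pose out of reach is approached as far as the arm can. A call with a gripper value outside its range is refused whole. The fingers move at their own pace and stop on an object; FORCE is the grip in N (left out, the last holds). Time passes only in rows, so rows that repeat a pose let the fingers close. It gives the time, the measured TCP pose, the force and the opening at its end, in the units of the state.
- arm.sense(): the state, without advancing time (a new reading comes with each control period).
- arm.read_camera(name): name is "side" or "top"; returns the picture (420x560x3 uint8, red, green, blue); there is no depth.
- arm.get_calibration(name): a dict with "fovy" (degrees; the focal length in pixels is half the picture's height over the tangent of half this angle, whatever the lens; pixels are square), "cx", "cy" (the principal point, pixels), "k1" (the pictures are not rectified: a ray, as slopes to the right and down, at radius r is drawn at 1 + k1 r^2 times it, then the intrinsics apply), "cam_to_world" (4x4, takes a point from camera to world coordinates). Camera axes: x right, y down, z forward; pixel columns grow to the right and rows downward; lengths in mm; the calibration is good to about 2 mm. A picture is of the moment at which its call begins. get_calibration takes no time and is no camera call.
- arm.finish_job(): hands the job in, once; it reports no verdict.
The state is a dict: "t": time; "q": joint angles; "dq": joint speeds; "tau": joint torques, N m; "tcp_pos": TCP position; "orientation": TCP orientation; "wrist_force": force on the tool from outside, world axes, zero at the start; "moment": the same for the moment, N m; "gripper_width": opening from 0.0 (shut) to 1.0 (fully open).
Only numpy, scipy, OpenCV 4.12 (cv2) and the standard library are available. Lean on these libraries where they do the work, as an engineer would, in place of code of your own. Each camera call takes 0.05 s, during which the arm holds its last target. There are 200 camera calls.

## Working session

There is one attempt and no reset: what is moved stays moved. The work goes in short steps, Python scripts to look and compute and a shell command to move; the robot and the scene stay as the last step left them, time stands still between calls to the robot, and variables do not carry over. Pictures are saved under pics/ and viewed, about 8 in all and at most 12, crops included, and the job is handed in when it is done.

```bash
ls; mkdir -p pics; python3 - <<'E'
from plant import arm
import cv2
print(arm.sense())
for n in("side","top"):
    im=arm.read_camera(n); cv2.imwrite(f"pics/{n}0.png",im[:,:,::-1]); print(n,arm.get_calibration(n))
E
```

```text
pics
{'t': 0.0, 'q': array([ 1.2797866 ,  0.4119087 , -0.0127067 ,  1.59701772,  0.00560852,
        1.13431454, -0.08221926]), 'dq': array([ 9.33903335e-05,  1.36760878e-03,  1.34159349e-03,  7.26405191e-04,
       -6.30429496e-04,  4.87945239e-04,  4.37934531e-04]), 'tau': array([-5.83787141e-05, -5.87972045e+01,  6.41762093e-01, -2.91083175e+01,
       -5.37914084e-02,  1.84882904e-02,  9.29483349e-05]), 'tcp_pos': array([ 137.9492273 , -609.07239949,  221.81441548]), 'orientation': array([-3.12054260e+00, -3.49095275e-01,  4.74425757e-04]), 'wrist_force': array([-0.19124895,  0.1779335 ,  0.06313349]), 'moment': array([-0.02562685, -0.00936064,  0.02907791]), 'gripper_width': 1.0032796577905734}
side {'fovy': 47.094642201303586, 'cx': 281.8541469678344, 'cy': 209.11426110184595, 'k1': -0.0998973424920645, 'cam_to_world': array([[ 9.42914113e-01, -1.57564004e-01,  2.93405113e-01,
         2.76159167e+02],
       [-3.32495004e-01, -3.95185638e-01,  8.56315003e-01,
        -8.45052428e+02],
       [-1.89749340e-02, -9.04987235e-01, -4.25015359e-01,
         5.83948317e+02],
       [ 0.00000000e+00,  0.00000000e+00,  0.00000000e+00,
         1.00000000e+00]])}
top {'fovy': 46.63934106328461, 'cx': 275.6884480654801, 'cy': 204.68493229535548, 'k1': 0.0330230009318727, 'cam_to_world': array([[ 7.66263997e-03, -9.90727928e-01,  1.35644596e-01,
         4.33496387e+02],
       [-9.99965804e-01, -7.16984923e-03,  4.12112301e-03,
         6.38296968e+01],
       [-3.11036035e-03, -1.35671537e-01, -9.90748989e-01,
         1.23579022e+03],
       [ 0.00000000e+00,  0.00000000e+00,  0.00000000e+00,
         1.00000000e+00]])}
```

View pics/side0.png

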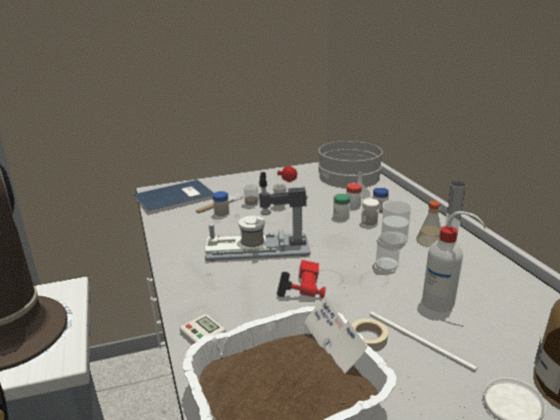

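View pics/top0.png

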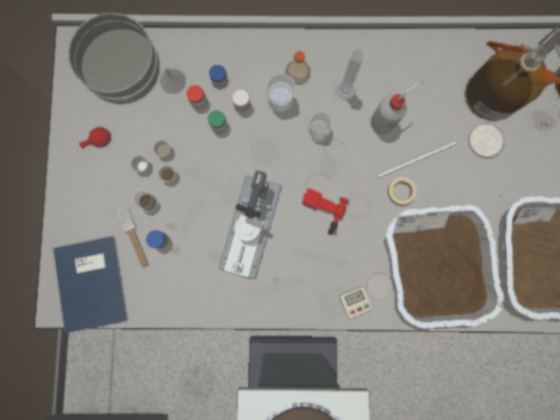

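The side view shows the stand at about (257,245) with the jaw on top. The top view shows the stand running from (237,275) to (262,180), with the red look-alike jaw at (325,205). I'll enlarge both.

```bash
python3 - <<'E'
import cv2
a=cv2.imread("pics/side0.png")[165:265,190:325]; b=cv2.imread("pics/top0.png")[165:285,210:350]
cv2.imwrite("pics/sc.png",cv2.resize(a,(800,592),interpolation=cv2.INTER_CUBIC))
cv2.imwrite("pics/tc.png",cv2.resize(b,(700,600),interpolation=cv2.INTER_CUBIC))
E
```

```text
(no output)
```

View pics/sc.png

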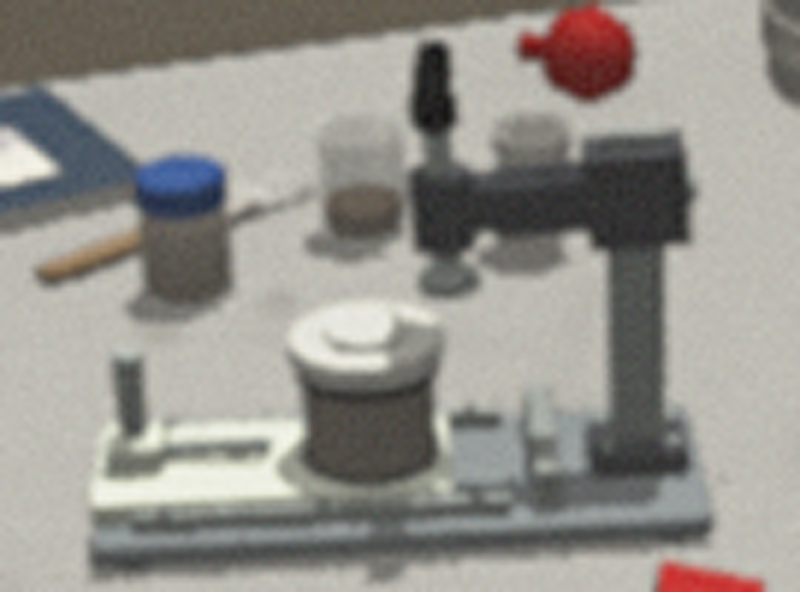

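View pics/tc.png

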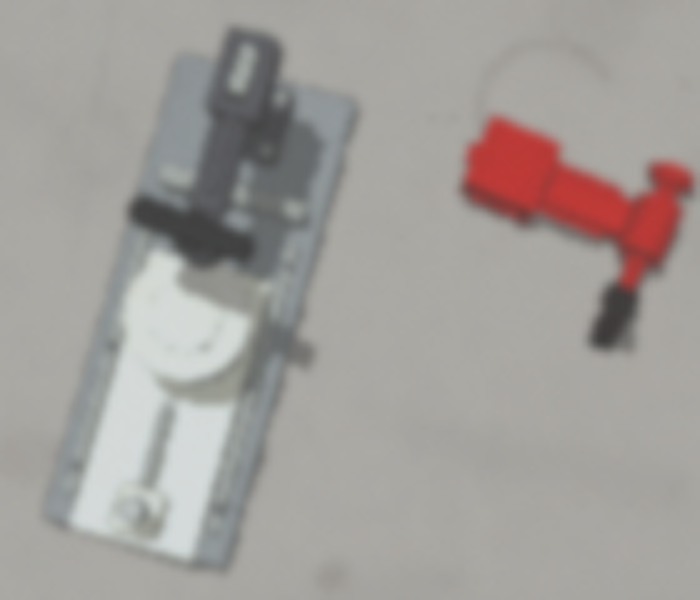

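```bash
cat > h.py <<'E'
import numpy as np, cv2
from plant import arm
C={n:arm.get_calibration(n) for n in("side","top")}
def proj(n,P):
    c=C[n];M=np.linalg.inv(c["cam_to_world"]);p=np.atleast_2d(P)@M[:3,:3].T+M[:3,3]
    s=p[:,:2]/p[:,2:];s=s*(1+c["k1"]*(s**2).sum(1,keepdims=True))
    return s*210/np.tan(np.radians(c["fovy"]/2))+[c["cx"],c["cy"]]
def stand(x,y,a,P):
    P=np.atleast_2d(P).astype(float);c,s=np.cos(a),np.sin(a)
    return P@np.array([[c,s,0],[-s,c,0],[0,0,1]])+[x,y,0]
E
cat > fit.py <<'E'
from h import *
from scipy.optimize import least_squares
T=lambda u,v:(u/5+210,v/5+165); S=lambda u,v:(u/5.926+190,v/5.926+165)
def obs(p):
    x,y,a,x0,zc,s=p[:6]
    return [("top",(x0-123,48,14),T(47,515)),("top",(x0-123,-48,14),T(226,568)),("top",(x0+123,-48,14),T(357,98)),("top",(x0+123,48,14),T(183,57)),
    ("top",(76,0,160),T(242,70)),("top",(s-95,0,74),T(138,515)),("top",(s,0,81),T(190,322)),
    ("side",(x0-123,-48,14),S(93,543)),("side",(x0+123,-48,14),S(708,522)),
    ("side",(s-95,0,74),S(127,358)),("side",(s,0,81),S(362,327)),
    ("side",(76-19.7,-12.7,zc-20),S(592,238)),("side",(76+19.7,-12.7,zc-20),S(690,243)),("side",(76+19.7,-12.7,zc+20),S(688,150)),("side",(76-19.7,-12.7,zc+20),S(588,153)),
    ("side",(0,0,zc-37),S(447,285))]
def f(p):
    r=[]
    for i,(n,P,uv) in enumerate(obs(p)):
        b=p[6:8] if n=="top" else p[8:10]
        r.append((proj(n,stand(*p[:3],P))[0]+b-uv))
    return np.r_[np.ravel(r)/0.6,p[6:]/1.0]
r=least_squares(f,[500,100,-.3,-20,132,-33,0,0,0,0],loss="soft_l1")
print(r.x.round(3));print((f(r.x)[:-4].reshape(-1,2)*.6).round(1))
print(stand(*r.x[:3],[[r.x[5]-95,0,56],[76,0,0],[0,0,0]]).round(1))
E
python3 fit.py
```

```text
[ 5.66758e+02  1.27076e+02 -2.61000e-01 -1.99850e+01  1.36868e+02
 -3.32780e+01  4.96000e-01  6.72000e-01  3.80000e-01 -1.60000e-01]
[[-0.6  0.6]
 [ 0.8  0.4]
 [ 0.8  0.1]
 [-0.7 -1.5]
 [ 0.6  0. ]
 [-0.6 -0.2]
 [-0.2 -0.5]
 [-0.3  1.4]
 [ 1.9 -0.9]
 [-0.6 -0.3]
 [ 0.1  0.2]
 [-0.4  1.7]
 [ 0.1  0. ]
 [ 0.5 -0.2]
 [ 0.1  0.1]
 [-0.4 -0.7]]
[[442.8 160.2  56. ]
 [640.2 107.4   0. ]
 [566.8 127.1   0. ]]
```

```bash
cat >> h.py <<'E'
from scipy.spatial.transform import Rotation as Ro
SX,SY,SA=566.8,127.1,-0.261
def cur():
    s=arm.sense();R=Ro.from_rotvec(s["orientation"]).as_matrix()
    Si=stand(SX,SY,0,[0,0,0]); d=s["tcp_pos"]-[SX,SY,0]; c,n=np.cos(SA),np.sin(SA)
    l=[c*d[0]+n*d[1],-n*d[0]+c*d[1],d[2]]
    yaw=np.degrees(np.arctan2(R[1,0],R[0,0])-SA)
    print("t %.2f tcp(stand) %s yaw(stand) %.1f F(stand) %s M %s w %.3f q7 %.2f tilt %s"%(s["t"],np.round(l,1),yaw,np.round([c*s["wrist_force"][0]+n*s["wrist_force"][1],-n*s["wrist_force"][0]+c*s["wrist_force"][1],s["wrist_force"][2]],1),np.round(s["moment"],2),s["gripper_width"],s["q"][6],np.round(R[2,:2],3)))
    return s["tcp_pos"],R
def go(P,yaw=0,world=False):
    """rows to reach stand-frame P with tool x at yaw (deg, stand frame), pointing down"""
    p,R=cur();w=np.array(P,float) if world else stand(SX,SY,SA,P)[0]
    a=SA+np.radians(yaw);R1=np.array([[np.cos(a),np.sin(a),0],[np.sin(a),-np.cos(a),0],[0,0,-1.]])
    print(P,"->",np.round((R.T@(w-p))/10,2),np.round(np.degrees(Ro.from_matrix(R.T@R1).as_rotvec()),1))
E
python3 - <<'E'
from h import *
go([420,-200,240],20,True); go([-33.3-95,0,200]);go([-33.3-95,0,100]);go([-33.3-95,0,43])
E
```

```text
t 0.10 tcp(stand) [-224.3 -822.   221.9] yaw(stand) 27.7 F(stand) [-0.5 -0.3  0.8] M [0.01 0.02 0.02] w 0.998 q7 -0.08 tilt [-0.    -0.001]
[420, -200, 240] -> [ 36.55 -33.67  -1.77] [-0.1  0.   7.7]
t 0.10 tcp(stand) [-224.3 -822.   221.9] yaw(stand) 27.7 F(stand) [-0.5 -0.3  0.8] M [0.01 0.02 0.02] w 0.998 q7 -0.08 tilt [-0.    -0.001]
[-128.3, 0, 200] -> [ 46.74 -68.29   2.28] [-0.1  0.  27.7]
t 0.10 tcp(stand) [-224.3 -822.   221.9] yaw(stand) 27.7 F(stand) [-0.5 -0.3  0.8] M [0.01 0.02 0.02] w 0.998 q7 -0.08 tilt [-0.    -0.001]
[-128.3, 0, 100] -> [ 46.74 -68.27  12.28] [-0.1  0.  27.7]
t 0.10 tcp(stand) [-224.3 -822.   221.9] yaw(stand) 27.7 F(stand) [-0.5 -0.3  0.8] M [0.01 0.02 0.02] w 0.998 q7 -0.08 tilt [-0.    -0.001]
[-128.3, 0, 43] -> [ 46.74 -68.27  17.98] [-0.1  0.  27.7]
```

```bash
python3 -m crank '36.55 -33.67 -1.8 0 0 8 0;36.55 -33.67 -1.8 0 0 8 0;36.55 -33.67 -1.8 0 0 8 0;36.55 -33.67 -1.8 0 0 8 0;36.55 -33.67 -1.8 0 0 8 0;36.55 -33.67 -1.8 0 0 8 0;36.55 -33.67 -1.8 0 0 8 0;36.55 -33.67 -1.8 0 0 8 0;36.55 -33.67 -1.8 0 0 8 0;36.55 -33.67 -1.8 0 0 8 0;36.55 -33.67 -1.8 0 0 8 0;36.55 -33.67 -1.8 0 0 8 0' 15
python3 - <<'E'
from h import *
go([-128.3,0,200]);go([-128.3,0,100]);go([-128.3,0,43])
E
```

```text
t: 1.1
tcp_pos: [420.9, -198.2, 240.8]
orientation: [3.139, 0.131, 0.0]
wrist_force: [0.4, -1.3, -0.2]
gripper_width: 0.499
t 1.10 tcp(stand) [ -57.1 -351.9  240.8] yaw(stand) 19.7 F(stand) [ 0.7 -1.1 -0.2] M [ 0.05 -0.06 -0.05] w 0.499 q7 -1.20 tilt [0. 0.]
[-128.3, 0, 200] -> [  5.18 -35.53   4.07] [ 0.  -0.  19.7]
t 1.10 tcp(stand) [ -57.1 -351.9  240.8] yaw(stand) 19.7 F(stand) [ 0.7 -1.1 -0.2] M [ 0.05 -0.06 -0.05] w 0.499 q7 -1.20 tilt [0. 0.]
[-128.3, 0, 100] -> [  5.18 -35.53  14.07] [ 0.  -0.  19.7]
t 1.10 tcp(stand) [ -57.1 -351.9  240.8] yaw(stand) 19.7 F(stand) [ 0.7 -1.1 -0.2] M [ 0.05 -0.06 -0.05] w 0.499 q7 -1.20 tilt [0. 0.]
[-128.3, 0, 43] -> [  5.18 -35.53  19.77] [ 0.  -0.  19.7]
```

```bash
python3 -m crank '5.2 -35.5 4.1 0 0 19.7 0;5.2 -35.5 4.1 0 0 19.7 0;5.2 -35.5 4.1 0 0 19.7 0;5.2 -35.5 4.1 0 0 19.7 0;5.2 -35.5 4.1 0 0 19.7 0;5.2 -35.5 4.1 0 0 19.7 0;5.2 -35.5 4.1 0 0 19.7 0;5.2 -35.5 4.1 0 0 19.7 0;5.2 -35.5 4.1 0 0 19.7 0;5.2 -35.5 14.1 0 0 19.7 0;5.2 -35.5 14.1 0 0 19.7 0;5.2 -35.5 14.1 0 0 19.7 0'
python3 - <<'E'
from h import *
go([-128.3,0,80]);go([-128.3,0,43])
n="side";im=arm.read_camera(n)[165:265,170:305,::-1];cv2.imwrite("pics/s1.png",cv2.resize(im,(800,592),interpolation=cv2.INTER_CUBIC))
E
```

```text
t: 2.1
tcp_pos: [439.9, 157.8, 95.6]
orientation: [3.114, -0.405, -0.007]
wrist_force: [-0.9, -0.4, -0.0]
gripper_width: 0.504
t 2.10 tcp(stand) [-130.5   -3.1   95.6] yaw(stand) 0.1 F(stand) [-0.8 -0.7 -0. ] M [0.01 0.04 0.03] w 0.504 q7 -2.53 tilt [-0.004  0.002]
[-128.3, 0, 80] -> [ 0.23 -0.32  1.55] [0.1 0.3 0.1]
t 2.10 tcp(stand) [-130.5   -3.1   95.6] yaw(stand) 0.1 F(stand) [-0.8 -0.7 -0. ] M [0.01 0.04 0.03] w 0.504 q7 -2.53 tilt [-0.004  0.002]
[-128.3, 0, 43] -> [ 0.25 -0.32  5.25] [0.1 0.3 0.1]
```

View pics/s1.png

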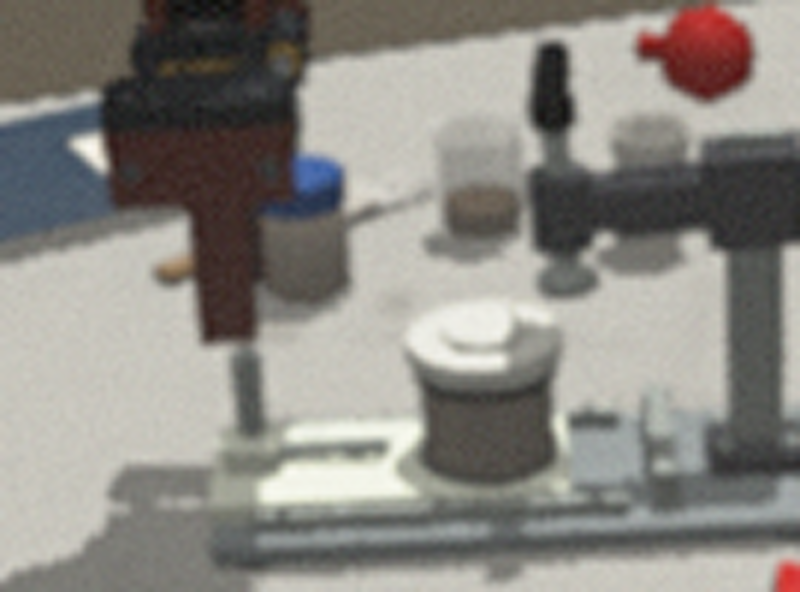

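The finger tips (232,340) are just in front of the pipe top (247,350), which agrees with the 2 mm residual. I'll lower and grip.

```bash
python3 -m crank '.28 -.32 3 0.1 .3 0 0;.28 -.32 5.2 0.1 .3 0 0;.28 -.32 5.2 0.1 .3 0 0;.28 -.32 5.2 0.1 .3 0 1;.28 -.32 5.2 0.1 .3 0 1;.28 -.32 5.2 0.1 .3 0 1;.28 -.32 5.2 0.1 .3 0 1;.28 -.32 5.2 .1 .3 0 1' 20
python3 - <<'E'
from h import *
go([-128.3,0,43]);go([-92,0,43]);
E
```

```text
t: 2.82
tcp_pos: [446.8, 160.3, 48.8]
orientation: [-3.113, 0.409, -0.012]
wrist_force: [-0.6, 1.9, 1.2]
gripper_width: 0.159
t 2.82 tcp(stand) [-124.5    1.1   48.8] yaw(stand) -0.0 F(stand) [-1.1  1.7  1.2] M [0.56 0.02 0.  ] w 0.159 q7 -2.60 tilt [ 0.007 -0.003]
[-128.3, 0, 43] -> [-0.39  0.11  0.58] [-0.2 -0.4  0. ]
t 2.82 tcp(stand) [-124.5    1.1   48.8] yaw(stand) -0.0 F(stand) [-1.1  1.7  1.2] M [0.56 0.02 0.  ] w 0.159 q7 -2.60 tilt [ 0.007 -0.003]
[-92, 0, 43] -> [3.24 0.11 0.6 ] [-0.2 -0.4  0. ]
```

```bash
python3 -m crank '.6 0 0 0 0 0 1;1.2 0 0 0 0 0 1;1.8 0 0 0 0 0 1;2.2 0 0 0 0 0 1;2.5 0 0 0 0 0 1;2.7 0 0 0 0 0 1;2.7 0 0 0 0 0 1'
python3 -c "
from h import *
cur()"
python3 -m crank '.2 0 0 0 0 0 1;.4 0 0 0 0 0 1;.4 0 0 0 0 0 1'
python3 -c "
from h import *
cur()"
```

```text
t: 3.4
tcp_pos: [469.4, 154.4, 48.6]
orientation: [-3.115, 0.406, -0.002]
wrist_force: [-12.4, 3.0, 16.7]
gripper_width: 0.125
t 3.40 tcp(stand) [-101.1    1.2   48.6] yaw(stand) 0.1 F(stand) [-12.7  -0.3  16.7] M [ 0.67  2.81 -0.06] w 0.125 q7 -2.57 tilt [ 0.001 -0.001]
t: 3.65
tcp_pos: [473.3, 153.4, 48.6]
orientation: [-3.115, 0.405, -0.003]
wrist_force: [-12.8, 2.4, 15.5]
gripper_width: 0.131
t 3.65 tcp(stand) [-97.1   1.3  48.6] yaw(stand) 0.1 F(stand) [-13.   -1.   15.5] M [ 0.75  2.83 -0.07] w 0.131 q7 -2.56 tilt [ 0.002 -0.001]
```

```bash
python3 -m crank '.2 0 -.3 0 0 0 1;.2 0 -.3 0 0 0 1;.2 0 -.3 0 0 0 1'
python3 - <<'E'
from h import *
cur()
n="side";im=arm.read_camera(n)[165:265,190:325,::-1];cv2.imwrite("pics/s2.png",cv2.resize(im,(800,592),interpolation=cv2.INTER_CUBIC))
E
```

```text
t: 3.9
tcp_pos: [477.7, 151.5, 50.8]
orientation: [-3.114, 0.408, -0.008]
wrist_force: [-1.7, 1.3, -2.0]
gripper_width: 0.132
t 3.90 tcp(stand) [-92.4   0.6  50.8] yaw(stand) 0.0 F(stand) [-2.   0.8 -2. ] M [ 0.41  0.5  -0.  ] w 0.132 q7 -2.56 tilt [ 0.005 -0.002]
```

View pics/s2.png

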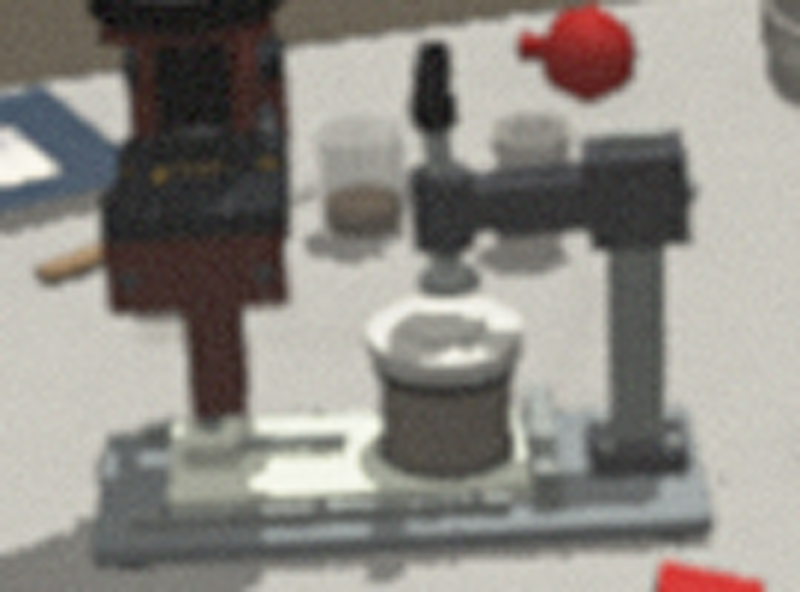

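The cell has slid about 30 mm. The foot's end is at (523,465), just short of the stop at about (530,465). I'll push on until the force rises.

```bash
for i in 1 2 3; do python3 -m crank '.1 0 0 0 0 0 1;.2 0 0 0 0 0 1;.2 0 0 0 0 0 1' >/dev/null
python3 -c "
from h import *
cur()"; done
```

```text
t 4.20 tcp(stand) [-91.5   0.5  50.4] yaw(stand) 0.0 F(stand) [-5.5  0.6 -3.2] M [ 0.62  1.24 -0.04] w 0.132 q7 -2.55 tilt [ 0.003 -0.001]
t 4.45 tcp(stand) [-91.5   0.6  50. ] yaw(stand) 0.1 F(stand) [-11.7   1.7  -0.1] M [ 1.04  2.43 -0.01] w 0.124 q7 -2.55 tilt [ 0. -0.]
t 4.70 tcp(stand) [-91.4   0.9  49.8] yaw(stand) 0.2 F(stand) [-17.2   2.3   2.6] M [ 1.54  3.51 -0.05] w 0.132 q7 -2.55 tilt [-0.003  0.001]
```

The cell is home: TCP x stays at -91.5 mm while the force rises to 17 N. Next I'll relax, open and lift.

```bash
python3 -m crank '-.3 0 0 0 0 0 1;-.45 0 0 0 0 0 1;-.45 0 0 0 0 0 0;-.45 0 0 0 0 0 0;-.45 0 0 0 0 0 0;-.45 0 0 0 0 0 0;-.45 0 -5 0 0 0 0;-.45 0 -9 0 0 0 0;-.45 0 -13 0 0 0 0;-.45 0 -17 0 0 0 0;-.45 0 -20 0 0 0 0'
python3 - <<'E'
from h import *
go([-40,0,250],80);go([76,0,250],170)
E
```

```text
t: 5.62
tcp_pos: [478.8, 151.3, 254.4]
orientation: [-3.113, 0.408, -0.013]
wrist_force: [1.1, -0.5, -0.2]
gripper_width: 0.498
t 5.62 tcp(stand) [-91.3   0.6 254.4] yaw(stand) 0.0 F(stand) [ 1.2 -0.2 -0.2] M [ 0. -0. -0.] w 0.498 q7 -2.37 tilt [ 0.008 -0.003]
[-40, 0, 250] -> [5.12 0.07 0.48] [  0.2  -0.5 -80. ]
t 5.62 tcp(stand) [-91.3   0.6 254.4] yaw(stand) 0.0 F(stand) [ 1.2 -0.2 -0.2] M [ 0. -0. -0.] w 0.498 q7 -2.37 tilt [ 0.008 -0.003]
[76, 0, 250] -> [16.72  0.07  0.57] [   0.7   -0.3 -170. ]
```

```bash
R='8 0 0.5 .2 -.5 -84 0'; python3 -m crank '8 0 0.5 .2 -.5 -84 0;8 0 0.5 .2 -.5 -84 0;8 0 0.5 .2 -.5 -84 0;8 0 0.5 .2 -.5 -84 0;8 0 0.5 .2 -.5 -84 0;8 0 0.5 .2 -.5 -84 0;8 0 0.5 .2 -.5 -84 0;8 0 0.5 .2 -.5 -84 0;8 0 0.5 .2 -.5 -84 0;8 0 0.5 .2 -.5 -84 0;8 0 0.5 .2 -.5 -84 0;8 0 0.5 .2 -.5 -84 0'
python3 - <<'E'
from h import *
go([76,0,250],180)
E
```

```text
t: 6.62
tcp_pos: [555.9, 130.1, 246.4]
orientation: [-2.582, -1.788, 0.004]
wrist_force: [0.4, 0.7, -0.3]
gripper_width: 0.5
t 6.62 tcp(stand) [-1.130e+01  1.000e-01  2.464e+02] yaw(stand) 84.4 F(stand) [ 0.3  0.8 -0.3] M [-0.06 -0.12  0.02] w 0.500 q7 -0.96 tilt [-0.001 -0.002]
[76, 0, 250] -> [ 0.85  8.69 -0.38] [ -0.2  -0.  -95.6]
```

```bash
python3 -m crank '.85 8.7 -.4 0 0 -85 0;.85 8.7 -.4 0 0 -85 0;.85 8.7 -.4 0 0 -85 0;.85 8.7 -.4 0 0 -85 0;.85 8.7 -.4 0 0 -85 0;.85 8.7 -.4 0 0 -85 0;.85 8.7 -.4 0 0 -85 0;.85 8.7 -.4 0 0 -85 0;.85 8.7 -.4 0 0 -85 0;.85 8.7 -.4 0 0 -85 0;.85 8.7 -.4 0 0 -85 0;.85 8.7 -.4 0 0 -85 0' >/dev/null; python3 -m crank '0 0 0 0 0 -6 0;0 0 0 0 0 -10.6 0;0 0 0 0 0 -10.6 0;0 0 0 0 0 -10.6 0'
python3 - <<'E'
from h import *
go([76,0,180],180);go([76,0,126],180)
p=cur()[0]
for n in("side","top"):
    im=arm.read_camera(n); 
    print(n,proj(n,p))
    y,x=(150,190) if n=="side" else (165,210)
    c=cv2.resize(im[y:y+120,x:x+140,::-1],(400,343),interpolation=cv2.INTER_CUBIC)
    o=c if n=="side" else np.hstack([o,c])
cv2.imwrite("pics/c3.png",o)
E
```

```text
t: 7.95
tcp_pos: [640.1, 106.9, 249.8]
orientation: [-0.424, -3.11, 0.001]
wrist_force: [-0.3, 0.9, -0.6]
gripper_width: 0.503
t 7.95 tcp(stand) [ 76.   -0.6 249.8] yaw(stand) 179.4 F(stand) [-0.5  0.8 -0.6] M [-0.02 -0.08 -0.05] w 0.503 q7 0.58 tilt [ 0.003 -0.001]
[76, 0, 180] -> [-0.02  0.07  6.98] [-0.1 -0.2 -0.6]
t 7.95 tcp(stand) [ 76.   -0.6 249.8] yaw(stand) 179.4 F(stand) [-0.5  0.8 -0.6] M [-0.02 -0.08 -0.05] w 0.503 q7 0.58 tilt [ 0.003 -0.001]
[76, 0, 126] -> [-0.03  0.07 12.38] [-0.1 -0.2 -0.6]
t 7.95 tcp(stand) [ 76.   -0.6 249.8] yaw(stand) 179.4 F(stand) [-0.5  0.8 -0.6] M [-0.02 -0.08 -0.05] w 0.503 q7 0.58 tilt [ 0.003 -0.001]
side [[296.76684154 149.80128441]]
top [[257.06329493 170.15455025]]
```

View pics/c3.png

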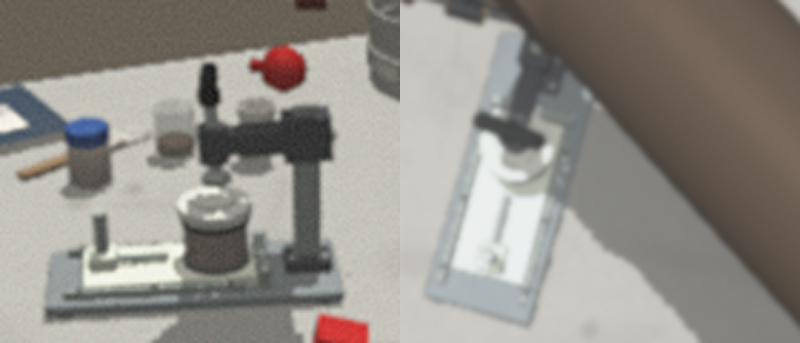

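The foot meets the stop in both views, with the pad above the cap. The fingers are above the collar, so I'll lower and grip it.

```bash
python3 -m crank '0 .07 4 -.1 -.2 -.6 0;0 .07 8 -.1 -.2 -.6 0;0 .07 10.5 -.1 -.2 -.6 0;0 .07 12 -.1 -.2 -.6 0;0 .07 12.3 -.1 -.2 -.6 0;0 .07 12.3 -.1 -.2 -.6 0'
python3 -c "
from h import *
cur()"
python3 -m crank '0 0 0 0 0 0 1;0 0 0 0 0 0 1;0 0 0 0 0 0 1;0 0 0 0 0 0 1;0 0 0 0 0 0 1' 20
python3 - <<'E'
from h import *
cur()
n="side";im=arm.read_camera(n)[150:250,220:355,::-1];cv2.imwrite("pics/s4.png",cv2.resize(im,(540,400),interpolation=cv2.INTER_CUBIC))
E
```

```text
t: 8.55
tcp_pos: [639.7, 108.1, 127.0]
orientation: [0.404, 3.115, 0.001]
wrist_force: [0.3, 0.0, 0.8]
gripper_width: 0.5
t 8.55 tcp(stand) [ 75.3   0.5 127. ] yaw(stand) 180.2 F(stand) [0.2 0.1 0.8] M [ 0.06 -0.15  0.06] w 0.500 q7 0.51 tilt [-0.     0.001]
t: 8.97
tcp_pos: [640.4, 108.4, 128.3]
orientation: [0.403, 3.113, 0.002]
wrist_force: [1.4, 1.4, 2.5]
gripper_width: 0.288
t 8.97 tcp(stand) [ 76.    0.9 128.3] yaw(stand) 180.2 F(stand) [1.  1.7 2.5] M [ 0.16 -0.35  0.06] w 0.288 q7 0.51 tilt [-0.003  0.002]
```

View pics/s4.png

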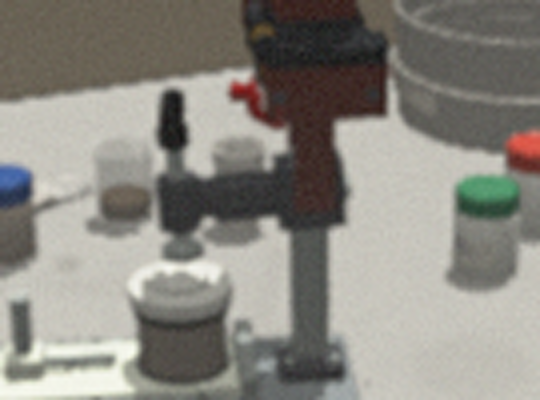

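The collar is gripped (opening 25.3 mm, matching its 25.5 mm). I'll slide it down.

```bash
python3 -m crank '0 0 .3 0 0 0 1;0 0 .6 0 0 0 1;0 0 .9 0 0 0 1;0 0 1.2 0 0 0 1;0 0 1.5 0 0 0 1;0 0 1.5 0 0 0 1' >/dev/null
python3 -c "
from h import *
cur()"
for i in 1 2; do python3 -m crank '0 0 .1 0 0 0 1;0 0 .2 0 0 0 1;0 0 .3 0 0 0 1;0 0 .3 0 0 0 1' >/dev/null
python3 -c "
from h import *
cur()"; done
```

```text
t 9.52 tcp(stand) [ 76.1   0.5 111.6] yaw(stand) 180.2 F(stand) [ 5.6  3.5 -0.9] M [ 0.43 -1.37 -0.15] w 0.287 q7 0.50 tilt [-0.002  0.001]
t 9.85 tcp(stand) [ 76.5   0.5 109.4] yaw(stand) 180.2 F(stand) [5.6 1.7 3.8] M [ 0.11 -1.15 -0.06] w 0.290 q7 0.50 tilt [-0.003  0.001]
t 10.18 tcp(stand) [ 76.5   0.7 107.2] yaw(stand) 180.2 F(stand) [ 3.2 -0.4 10.5] M [-0.18 -0.66  0.02] w 0.291 q7 0.50 tilt [-0.003  0.001]
```

```bash

for i in 1 2; do python3 -m crank '0 0 .1 0 0 0 1;0 0 .2 0 0 0 1;0 0 .2 0 0 0 1' >/dev/null
python3 -c "
from h import *
cur()"; done
python3 - <<'E'
from h import *
n="side";im=arm.read_camera(n)[150:250,220:355,::-1];cv2.imwrite("pics/s5.png",cv2.resize(im,(800,592),interpolation=cv2.INTER_CUBIC))
E
```

```text
t 10.43 tcp(stand) [ 76.4   0.8 105.6] yaw(stand) 180.2 F(stand) [ 2.4 -0.  13.4] M [-0.13 -0.42  0.05] w 0.286 q7 0.50 tilt [-0.003  0.001]
t 10.68 tcp(stand) [ 76.3   0.9 104.1] yaw(stand) 180.2 F(stand) [ 0.8 -1.  16.4] M [-0.27 -0.16  0.08] w 0.293 q7 0.49 tilt [-0.003  0.001]
```

View pics/s5.png

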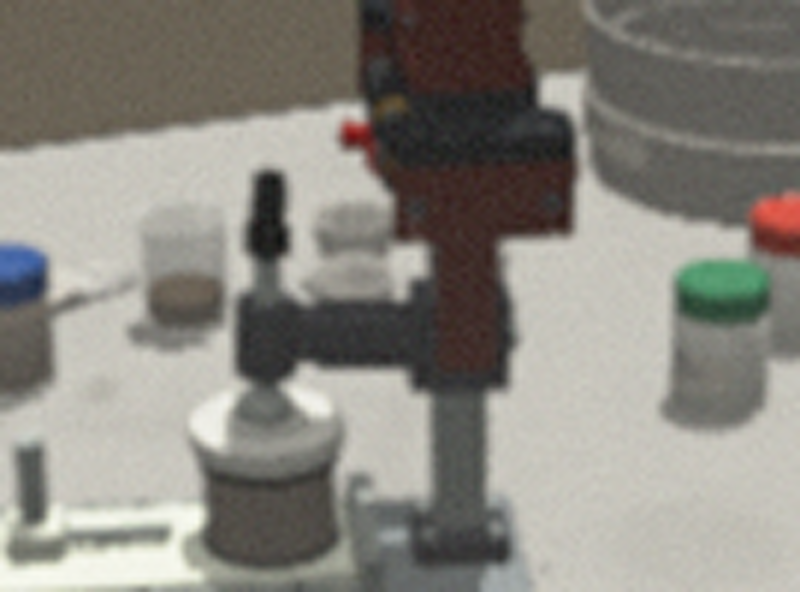

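The pad now sits on the cap at (262,405), and the jaw is starting to tilt. I'll continue in small steps until the force climbs.

```bash

for i in 1 2 3; do python3 -m crank '0 0 .1 0 0 0 1;0 0 .15 0 0 0 1;0 0 .15 0 0 0 1' 35 >/dev/null
python3 -c "
from h import *
cur()"; done
```

```text
t 10.98 tcp(stand) [ 76.4   1.  103.6] yaw(stand) 180.2 F(stand) [-1.  -3.3 24.1] M [-0.6   0.58  0.15] w 0.286 q7 0.49 tilt [-0.004  0.001]
t 11.23 tcp(stand) [ 76.5   1.1 103.1] yaw(stand) 180.2 F(stand) [-2.9 -5.2 30.1] M [-0.81  1.07  0.2 ] w 0.287 q7 0.49 tilt [-0.005  0.001]
t 11.48 tcp(stand) [ 76.6   1.2 102.6] yaw(stand) 180.2 F(stand) [-3.9 -6.5 37.3] M [-1.16  1.39  0.21] w 0.288 q7 0.49 tilt [-0.006  0.001]
```

It binds at about 112 mm, where the stiffness jumps. I'll relax, open and lift.

```bash
python3 -m crank '0 0 -.3 0 0 0 1;0 0 -.5 0 0 0 1;0 0 -.5 0 0 0 1' >/dev/null;python3 -c "
from h import *
cur()"; python3 -m crank '0 0 0 0 0 0 0;0 0 0 0 0 0 0;0 0 0 0 0 0 0;0 0 -4 0 0 0 0;0 0 -8 0 0 0 0;0 0 -12 0 0 0 0;0 0 -14.5 0 0 0 0;0 0 -14.5 0 0 0 0'
python3 - <<'E'
from h import *
go([0,0,250],265)
n="side";im=arm.read_camera(n)[150:250,220:355,::-1];cv2.imwrite("pics/s6.png",cv2.resize(im,(800,592),interpolation=cv2.INTER_CUBIC))
im=arm.read_camera("top");cv2.imwrite("pics/top6.png",im[:,:,::-1])
E
```

```text
t 11.73 tcp(stand) [ 76.5   1.1 103.1] yaw(stand) 180.2 F(stand) [5.2 2.4 4.9] M [ 0.32 -1.42  0.05] w 0.289 q7 0.49 tilt [-0.003  0.002]
t: 12.4
tcp_pos: [640.7, 109.5, 253.1]
orientation: [0.402, 3.109, 0.005]
wrist_force: [-0.4, 0.2, 1.1]
gripper_width: 0.5
t 12.40 tcp(stand) [ 75.9   2.1 253.1] yaw(stand) 180.2 F(stand) [-0.4  0.1  1.1] M [ 0.08 -0.14  0.  ] w 0.500 q7 0.59 tilt [-0.006  0.004]
[0, 0, 250] -> [ 7.6  -0.18  0.26] [ -0.1   0.4 -84.8]
```

View pics/s6.png

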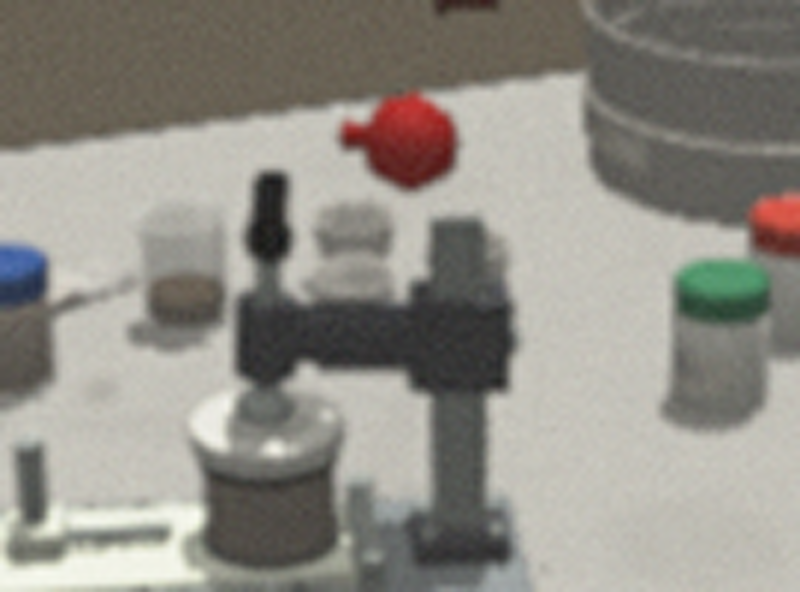

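```bash
cat >> h.py <<'E'
def gol(P,yaw,lean=0.075):
    p,R=cur();w=stand(SX,SY,SA,P)[0]
    R1=(Ro.from_euler('z',SA)*Ro.from_euler('y',lean)*Ro.from_euler('z',np.radians(yaw))*Ro.from_euler('x',np.pi)).as_matrix()
    print(P,"->",np.round((R.T@(w-p))/10,2),np.round(np.degrees(Ro.from_matrix(R.T@R1).as_rotvec()),1))
E
python3 - <<'E'
from h import *
for x in(0,4,8): print(x,(proj("side",stand(SX,SY,SA,[x,0,167]))[0]-[220,150])*5.926,(proj("top",stand(SX,SY,SA,[x,0,167]))[0]-[210,165])*5)
gol([4+.075*85,0,252],267)
im=cv2.imread("pics/top6.png")[165:285,210:350]
cv2.imwrite("pics/t6.png",cv2.resize(im,(700,600),interpolation=cv2.INTER_CUBIC))
E
```

```text
0 [258.94392455 213.07256025] [195.19855245 226.65337367]
4 [269.35815028 212.5766111 ] [197.66346359 218.00254378]
8 [279.76836412 212.08123265] [200.12585306 209.36016888]
t 12.50 tcp(stand) [7.510e+01 2.000e-01 2.477e+02] yaw(stand) 180.2 F(stand) [-0.4 -0.1 -0.7] M [-0.03 -0.19  0.05] w 0.501 q7 0.59 tilt [-0.001  0.   ]
[10.375, 0, 252] -> [ 6.47  0.01 -0.44] [ -3.3   3.5 -86.7]
```

View pics/t6.png

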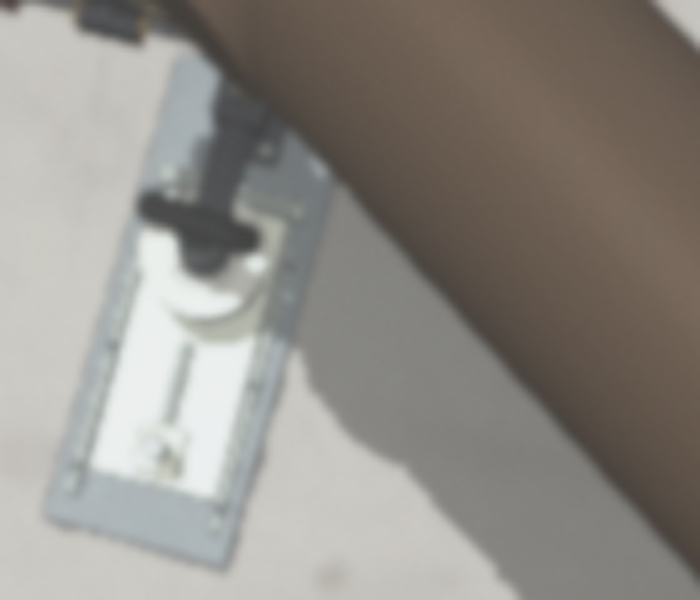

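The handle centre is at about (200,223), so x≈+4 mm, and its long side is square to the stand, so the screw is near 0. I'll turn the tool and align it with the leaning screw.

```bash
python3 -m crank '6.5 0 -.4 -3.3 3.5 -85 0;6.5 0 -.4 -3.3 3.5 -85 0;6.5 0 -.4 -3.3 3.5 -85 0;6.5 0 -.4 -3.3 3.5 -85 0;6.5 0 -.4 -3.3 3.5 -85 0;6.5 0 -.4 -3.3 3.5 -85 0;6.5 0 -.4 -3.3 3.5 -85 0;6.5 0 -.4 -3.3 3.5 -85 0;6.5 0 -.4 -3.3 3.5 -85 0;6.5 0 -.4 -3.3 3.5 -85 0;6.5 0 -.4 -3.3 3.5 -85 0;6.5 0 -.4 -3.3 3.5 -85 0' 
python3 - <<'E'
from h import *
gol([4+.075*33,0,200],269);gol([4-.075*18,0,149],269)
E
```

```text
t: 13.5
tcp_pos: [575.8, 123.7, 249.0]
orientation: [1.787, -2.52, -0.094]
wrist_force: [-0.3, 0.6, -0.1]
gripper_width: 0.501
t 13.50 tcp(stand) [  9.6  -0.9 249. ] yaw(stand) -94.3 F(stand) [-0.4  0.5 -0.1] M [ 0.09 -0.16 -0.02] w 0.501 q7 1.92 tilt [0.007 0.079]
[6.475, 0, 200] -> [-0.1  -0.07  4.9 ] [ 0.2 -0.1 -3.4]
t 13.50 tcp(stand) [  9.6  -0.9 249. ] yaw(stand) -94.3 F(stand) [-0.4  0.5 -0.1] M [ 0.09 -0.16 -0.02] w 0.501 q7 1.92 tilt [0.007 0.079]
[2.6500000000000004, 0, 149] -> [-0.11 -0.09 10.02] [ 0.2 -0.1 -3.4]
```

```bash
python3 -m crank '-.1 -.08 3 .2 -.1 -3.4 0;-.1 -.08 6 .2 -.1 -3.4 0;-.1 -.08 8 .2 -.1 -3.4 0;-.1 -.08 9.5 .2 -.1 -3.4 0;-.1 -.08 10 .2 -.1 -3.4 0;-.1 -.08 10 .2 -.1 -3.4 0;-.1 -.08 10 .2 -.1 -3.4 0'
python3 - <<'E'
from h import *
cur()
n="side";im=arm.read_camera(n)[150:250,200:335,::-1];cv2.imwrite("pics/s7.png",cv2.resize(im,(800,592),interpolation=cv2.INTER_CUBIC))
E
```

```text
t: 14.08
tcp_pos: [570.6, 127.5, 152.0]
orientation: [1.858, -2.479, -0.091]
wrist_force: [-0.4, 0.4, 0.2]
gripper_width: 0.495
t 14.08 tcp(stand) [  3.5   1.3 152. ] yaw(stand) -91.3 F(stand) [-0.5  0.3  0.2] M [ 0.12 -0.11  0.02] w 0.495 q7 1.89 tilt [-0.002  0.073]
```

View pics/s7.png

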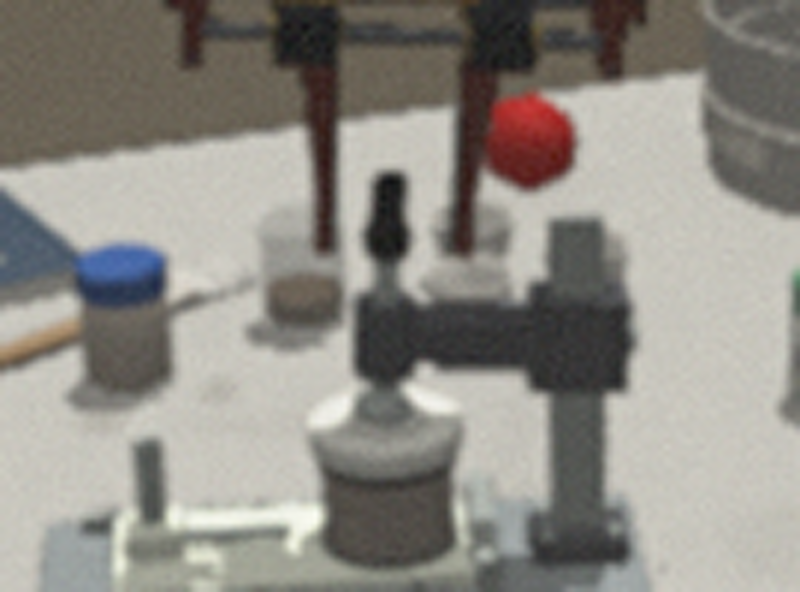

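The finger tips (327 and 463) straddle the handle at (388,215). I'll close on it.

```bash
cat > m.py <<'E'
from h import *
cur();Z=[];F=[]
for i in range(3):
    s=arm.sense();R=Ro.from_rotvec(s["orientation"]).as_matrix();Z.append(s["moment"]@R[:,2]);F.append(s["wrist_force"]@R[:,2]);arm.read_camera("top")
print("Mz tool",np.round(Z,3),np.mean(Z).round(3),"Fz",np.mean(F).round(1))
E
python3 -m crank '0 0 0 0 0 0 1;0 0 0 0 0 0 1;0 0 0 0 0 0 1;0 0 0 0 0 0 1;0 0 0 0 0 0 1;0 0 0 0 0 0 1' 40 >/dev/null; python3 m.py
python3 -m crank '0 0 0 0 0 5 1;0 0 0 0 0 10 1;0 0 0 0 0 15 1;0 0 .05 0 0 20 1;0 0 .05 0 0 25 1;0 0 .1 0 0 30 1;0 0 .1 0 0 30 1' >/dev/null; python3 m.py
```

```text
t 14.63 tcp(stand) [  2.4   1.5 152.4] yaw(stand) -91.3 F(stand) [-5.5 -0.8  4.9] M [ 0.17  1.04 -0.06] w 0.205 q7 1.89 tilt [-0.001  0.074]
Mz tool [ 0.07  -0.05   0.037] 0.019 Fz -5.1
t 15.37 tcp(stand) [  2.6   1.5 151.8] yaw(stand) -121.5 F(stand) [-3.8 -0.7  5.7] M [0.19 0.88 0.07] w 0.199 q7 1.43 tilt [0.036 0.063]
Mz tool [-0.06  -0.003 -0.082] -0.048 Fz -6.0
```

The opening reads 17.6 mm, not the bar's 14 mm, and the torque is low. I probably hold a wider hub under the bar, where the fingers would slip. I'll turn back, open, rise 8 mm and regrip.

```bash
python3 -m crank '0 0 0 0 0 -6 1;0 0 0 0 0 -12 1;0 0 0 0 0 -18 1;0 0 0 0 0 -24 1;0 0 0 0 0 -30 1;0 0 0 0 0 -30 1;0 0 0 0 0 -30 0;0 0 0 0 0 -30 0;0 0 0 0 0 -30 0;0 0 -.8 0 0 -30 0;0 0 -.8 0 0 -30 0;0 0 -.8 0 0 -30 0' >/dev/null; python3 m.py
python3 -m crank '0 0 0 0 0 0 1;0 0 0 0 0 0 1;0 0 0 0 0 0 1;0 0 0 0 0 0 1;0 0 0 0 0 0 1;0 0 0 0 0 0 1' 40 >/dev/null; python3 m.py
```

```text
t 16.52 tcp(stand) [  4.5   1.2 159.3] yaw(stand) -91.4 F(stand) [ 0.5  0.2 -0.7] M [ 0.08 -0.12  0.01] w 0.501 q7 1.90 tilt [-0.002  0.071]
Mz tool [-0.017  0.014 -0.011] -0.004 Fz 0.4
t 17.17 tcp(stand) [  2.9   1.3 158.7] yaw(stand) -91.3 F(stand) [-5.  -0.4  2.5] M [ 0.28  1.14 -0.01] w 0.178 q7 1.90 tilt [-0.001  0.074]
Mz tool [0.014 0.068 0.04 ] 0.041 Fz -2.4
```

```bash
python3 -m crank '0 0 0 0 0 5 1;0 0 0 0 0 10 1;0 0 0 0 0 15 1;0 0 .05 0 0 20 1' 50 >/dev/null; python3 m.py; python3 -m crank '0 0 0 0 0 5 1;0 0 0 0 0 10 1;0 0 0 0 0 15 1;0 0 .05 0 0 20 1' >/dev/null; python3 -c "
from h import *
s=arm.sense();print(s['moment'])
im=arm.read_camera('side')[150:250,200:335];r=cv2.imread('pics/s6.png');np.save('a.npy',im)"; python3 m.py
```

```text
t 17.65 tcp(stand) [  3.1   1.3 158.3] yaw(stand) -111.5 F(stand) [-5.  -0.6  4.7] M [0.28 1.06 0.16] w 0.177 q7 1.59 tilt [0.024 0.069]
Mz tool [-0.156 -0.108 -0.056] -0.107 Fz -2.9
[0.26636123 1.06802753 0.18911884]
t 18.18 tcp(stand) [  3.4   1.4 158. ] yaw(stand) -131.6 F(stand) [-4.9 -1.7  3.2] M [0.27 1.01 0.11] w 0.180 q7 1.28 tilt [0.046 0.056]
Mz tool [-0.111 -0.032 -0.026] -0.056 Fz -3.2
```

```bash
python3 - <<'E'
from h import *
def show(im):
    for r in im[22:52,48:88].astype(int):
        print("".join('#' if p.max()<55 else 'r' if p[0]>p[1]+18 and p.max()<120 else '+' if p.max()<95 else '.' for p in r))
show(cv2.resize(cv2.imread('pics/s7.png'),(135,100),interpolation=cv2.INTER_AREA)[:,:,::-1]);print();show(np.load('a.npy'))
E
```

```text
.....+r++....................++rrrr.....
.....+r#+....................+#r+rrr....
.....+##+....................+#r+rrrrrr.
.....+##+....................+#r+rrrrrrr
.....+#r+....................+#r+rrrrrrr
.....+#r.....................+#rrrrrrrrr
.....+r+.....................+rr+.rrrrrr
.....+r+.........++..........+rr+...rrrr
......r+........####.........+#r......rr
......r+.......+####.........+#+........
......++.......+####.........+r+........
......r+.......+###+.........+r+........
......++.......+###+.........+#+........
......++.......+###+........++#+........
.....+r+.......+###+........++++........
......++.......####+........++++........
.....+r+......+#####+.......++r+........
.....+r++.....######+......+++++........
.....++++.....######+......+++r+........
.....++++.....+#####+......++r++........
......++......+#####+.......+++.........
...............+##++....................
................+++.....................
................++......................
.................+......................
.................+......................
................++................
[... 660 characters left out ...]
...
..........########+++r++r++.............
.........+#########rr+r+rr+.............
.........#########+rr++++r+.............
........+#########+r+rr+++..............
........+#########rrrr++++..............
........+##########r++..................
.........+#########++...................
...........++++#####+...................
...............+###+....................
................+++.....................
.................+......................
........................................
.................+......................
........................................
...............+.++.....................
........+....++++++++...................
.+...++++...+++++++++++..++++++++++++++.
```

The handle's near end has moved left (column 14 to 8), so it does turn with the gripper. I can't view more pictures, so I'll track the cap's lower edge at sub-pixel level to measure the squeeze: 1 mm ≈ 0.43 px ≈ 15 N.

```bash
cat > edge.py <<'E'
from h import *
def full(name,y,x,h,w):
    c=cv2.resize(cv2.imread(name),(w,h),interpolation=cv2.INTER_AREA);o=np.zeros((420,560));o[y:y+h,x:x+w]=cv2.cvtColor(c,cv2.COLOR_BGR2GRAY);return o
def edge(g,cols=range(256,276)):
    E=[]
    for c in cols:
        p=g[222:240,c].astype(float);k=np.argmin(np.diff(np.convolve(p,[.25,.5,.25],'valid')))+1
        hi=p[max(0,k-3):k].mean();lo=p[k+3:k+6].mean();t=(hi+lo)/2
        i=[j for j in range(len(p)-1) if p[j]>=t>p[j+1]];
        i=min(i,key=lambda j:abs(j-k)) if i else k
        E.append(222+i+(p[i]-t)/(p[i]-p[i+1]+1e-9))
    return np.array(E)
def shots(n=6): return np.mean([cv2.cvtColor(arm.read_camera("side"),cv2.COLOR_RGB2GRAY).astype(float) for _ in range(n)],0)
E
python3 - <<'E'
from edge import *
g={"s4":full("pics/s4.png",150,220,100,135),"s5":full("pics/s5.png",150,220,100,135),"s6":full("pics/s6.png",150,220,100,135),"s7":full("pics/s7.png",150,200,100,135)}
g["now"]=shots();np.save("now1.npy",g["now"])
r=edge(g["s4"])
for k,v in g.items(): e=edge(v);print(k,e[::3].round(1),np.median(e-r).round(2),np.mean(e-r).round(2))
E
```

```text
s4 [227.9 228.7 229.1 229.2 228.8 228.2 227. ] 0.0 0.0
s5 [225.8 229.  229.7 229.6 229.3 228.7 227.3] 0.34 0.01
s6 [225.9 228.9 229.3 227.5 227.7 228.2 227.8] -0.77 -0.61
s7 [228.2 228.9 229.6 229.7 229.3 228.5 227.7] 0.36 0.39
now [228.3 229.3 229.8 229.8 229.4 228.8 227.7] 0.61 0.61
```

```bash
cat > chk.py <<'E'
from edge import *
cur();r=edge(full("pics/s4.png",150,220,100,135));e=edge(shots());d=e-r
print("edge shift px",np.median(d).round(2),d.mean().round(2),"mm",(np.mean([np.median(d),d.mean()])/.43).round(2))
P=stand(SX,SY,SA,[[0,-28,70],[0,-28,69]]);print("px/mm",np.diff(proj("side",P),axis=0).round(3))
E
for i in 1 2 3 4; do python3 -m crank '0 0 .01 0 0 4.5 1' >/dev/null; python3 -c "
from h import *
s=arm.sense();print((s['moment']@Ro.from_rotvec(s['orientation']).as_matrix()[:,2]).round(3))"; done; python3 chk.py
```

```text
-0.215
-0.203
-0.129
-0.209
t 18.97 tcp(stand) [  3.6   1.3 157.6] yaw(stand) -149.1 F(stand) [-5.2 -1.3  5.5] M [0.22 1.03 0.22] w 0.174 q7 1.02 tilt [0.061 0.039]
edge shift px 0.63 0.35 mm 1.14
px/mm [[0.015 0.384]]
```

```bash
cat > reg.py <<'E'
from edge import *
from scipy.ndimage import shift, gaussian_filter
from scipy.optimize import least_squares
cur();now=shots(10);np.save("now_%d.npy"%(100*arm.sense()["t"]),now)
def reg(a,b,y0=224,y1=236,x0=255,x1=277):
    a=gaussian_filter(a,.7);b=gaussian_filter(b,.7)
    f=lambda p:(p[1]*shift(a,(p[0],0),order=3)[y0:y1,x0:x1]+p[2]-b[y0:y1,x0:x1]).ravel()
    r=least_squares(f,[0,1,0],loss="soft_l1",f_scale=5,diff_step=1e-3);return r.x[0]
for k,g in {"s4":full("pics/s4.png",150,220,100,135),"s5":full("pics/s5.png",150,220,100,135),"s7":full("pics/s7.png",150,200,100,135),"now1":np.load("now1.npy")}.items():
    print(k,"shift px %.2f mm %.2f | static foot %.2f"%(reg(g,now),reg(g,now)/.384,reg(g,now,240,247,250,280)))
E
python3 reg.py
```

```text
t 19.27 tcp(stand) [  3.7   1.2 157.5] yaw(stand) -148.9 F(stand) [-5.1 -0.9  6.7] M [0.22 1.09 0.06] w 0.180 q7 1.02 tilt [0.061 0.04 ]
s4 shift px 0.73 mm 1.90 | static foot -0.01
s5 shift px 0.36 mm 0.94 | static foot -0.01
s7 shift px 0.36 mm 0.93 | static foot 0.02
now1 shift px 0.13 mm 0.33 | static foot -0.01
```

Shift against the no-load picture is 1.90 mm (about 28 N). The increments match 14 N/rad, and the static foot shows 0. I'll add 9°, then release and measure again.

```bash
python3 -m crank '0 0 0 0 0 5 1;0 0 0 0 0 9 1;0 0 0 0 0 9 1' >/dev/null; python3 reg.py; python3 -m crank '0 0 -.05 0 0 -1 1;0 0 -.05 0 0 -1 0;0 0 -.05 0 0 -1 0;0 0 -.05 0 0 -1 0;0 0 -.05 0 0 -1 0;0 0 -3 0 0 -1 0;0 0 -6 0 0 -1 0;0 0 -9 0 0 -1 0;0 0 -9 0 0 -1 0'; python3 reg.py
```

```text
t 20.02 tcp(stand) [  3.7   1.1 157.4] yaw(stand) -158.1 F(stand) [-5.1 -0.7  5.4] M [0.31 1.02 0.07] w 0.176 q7 0.88 tilt [0.066 0.029]
s4 shift px 0.80 mm 2.09 | static foot 0.01
s5 shift px 0.43 mm 1.12 | static foot 0.02
s7 shift px 0.43 mm 1.11 | static foot 0.02
now1 shift px 0.20 mm 0.51 | static foot 0.00
t: 21.27
tcp_pos: [579.5, 126.5, 252.5]
orientation: [0.208, -3.074, -0.043]
wrist_force: [0.2, 0.2, -0.3]
gripper_width: 0.497
t 21.27 tcp(stand) [ 12.4   2.7 252.5] yaw(stand) -157.3 F(stand) [ 0.2  0.3 -0.3] M [ 0.03 -0.19 -0.02] w 0.497 q7 0.96 tilt [0.058 0.032]
s4 shift px 0.70 mm 1.83 | static foot -0.04
s5 shift px 0.32 mm 0.84 | static foot -0.04
s7 shift px 0.34 mm 0.88 | static foot -0.00
now1 shift px 0.11 mm 0.29 | static foot -0.03
```

```bash
python3 -m crank '0 0 -3 0 0 0 0;0 0 -3 0 0 0 0;0 0 -3 0 0 0 0;0 0 -3 0 0 0 0' >/dev/null; python3 reg.py; python3 -c "
from plant import arm
print(arm.finish_job())"
```

```text
t 22.10 tcp(stand) [ 12.6   0.6 276.5] yaw(stand) -157.3 F(stand) [ 0.8 -0.7 -1.1] M [ 0.   -0.16  0.  ] w 0.501 q7 0.98 tilt [0.066 0.03 ]
s4 shift px 0.66 mm 1.72 | static foot -0.04
s5 shift px 0.29 mm 0.76 | static foot -0.04
s7 shift px 0.30 mm 0.79 | static foot 0.01
now1 shift px 0.08 mm 0.20 | static foot -0.03
the job is handed in; nothing more can be done
None
```

The job is handed in at about 22 s of robot time. The cell is home, the jaw is bound and the screw is tightened. My last squeeze reading was 1.7 mm (about 26 N), a little under the 2 mm target.

- **Cell:** I pushed it by its outlet pipe until it stopped moving and the force rose to 17 N. Part of the way I was also pressing down on it with about 16 N, until I raised the tool.
- **Jaw:** I slid the collar down until the pad met the cap. It then tilted and bound near 112 mm, where the force climbed steeply to 37 N.
- **Screw:** My first grip on the handle read 17.6 mm instead of 14 mm and felt weak, so I turned back and gripped higher. That grip still read about 15.7 mm, but the handle did turn with it, about 67° clockwise in all.
- **Squeeze:** I measured it from how far the cap's edge moved in the side camera.

| When | Cap squeeze | Approx. force |
|---|---|---|
| Still gripping the handle | 2.1 mm | 31 N |
| Just after letting go | 1.8 mm | 27 N |
| At hand-in | 1.7 mm | 26 N |

The readings fell after I let go. I took that as measurement noise and changing shadows rather than creep, but I did not confirm it. While turning, the screw torque pointed to about 36 N (±10), which is higher than the camera reading of about 28 N at that stage.

I planned no contact with the jar, tape, beaker or red look-alike, but I did not check them again at the end. I had also used all 12 picture views, so the final state was checked by numbers only.

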